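Fit the discs on the stall's vegetable slicer and set the slice thickness

ROBOT

A 6-joint arm with a two-finger parallel gripper is mounted at the origin on the work surface. World frame = base frame: x ahead of the robot, y to its left, z up, the work surface at z = 0. Lengths are in m, angles in degrees, forces in N, time in s.
With the tool pointing down it reaches from about 0.3 to 0.75 m from the base axis. Payload 8.5 kg.
Tool frame: the origin (TCP) lies midway between the tips of the shut fingers; the grasp point (between the pads) lies grasp_offset behind it (grasp_offset is the distance from the TCP to the grasp point, in m); z points along the fingers, y is the line along which they close (so a half turn about z gives the same grasp; the last joint's range is limited). The gripper opens to 85 mm and grips with 20 to 120 N. Pads are 22 mm wide; open, the fingers measure 114 mm over their backs; the gripper's body (76 mm by 85 mm) begins 54 mm behind the grasp point. The pads swing forward as they close: fully open they stand 13 mm farther back than shut.
Start: joints at [-82.638, 21.807, 74.336, -0, 83.858, -12.336], TCP at [0.185, -0.518, 0.231] pointing down, gripper open.
Joint ranges: [-178.18, 178.18], [-50.72, 133.34], [12.68, 142.11], [-81.47, 261.47], [9.98, 163.14], [-165.26, 165.26]. Speed limits (degrees/s): [136.94, 136.94, 180, 180, 180, 180].

INTERFACE

Orientations are given as a 3x3 rotation matrix whose columns are the frame's x, y, z axes.
In Python, from rig import observe, get_image, camera_params, close_job, grasp_offset gives the robot as it stands.
- The arm moves only by the shell command python3 -m handwheel 'ROWS' [OPENING] [FORCE]. ROWS is JSON, a list of rows, each a list of 2 entries, a list of its own where there are three numbers: the shift along the tool's x, y, z as a fraction of full scale, then the turn, a rotation vector about the tool's x, y, z as a fraction of full scale. In form: [[[dx, dy, dz], [ax, ay, az]], ...]. A call has 1 to 10 rows; each row is the pose to reach, as a shift and turn from the pose commanded when the call began, along the tool's axes at that moment, turning the shorter way round; what a row does not reach only later rows make up. Full scale, the value 1, is 0.5 m for a shift and pi rad for a turn. A row lasts 1/10 s, in which the tool goes at most 50 mm and 8.59 degrees, less where a joint would pass 70% of its speed; a pose out of reach is approached as far as the arm can. A call with a number of a shift or a turn outside -1 to 1 is refused whole. A call with a gripper value outside its range is refused whole. OPENING is the opening, from 0 (shut) to 1 (fully open), set as the call begins (- or left out, the last holds). The fingers move at their own pace and stop on an object; FORCE is the grip in N (left out, the last holds). Time passes only in rows, so rows that repeat a pose let the fingers close. It gives the time, the measured TCP pose, the force, the opening and the grip force at its end, in the units of the state.
- observe(): the state, without advancing time (a new reading comes with each control period).
- get_image(name): name is "side" or "top" or "wrist"; returns (picture, depth): 480x640x3 uint8, red, green, blue; 480x640 float32, m along the optical axis (not along the pixel's ray), 0 where there is no reading.
- camera_params(name): a dict with "K" (3x3 intrinsics, pixels), "R" (3x3) and "t" (3): a world point X has camera coordinates R X + t. Camera axes: x right, y down, z forward; pixel columns grow to the right and rows downward; lengths in m; the calibration is good to about 2 mm. A picture is of the moment at which its call begins: read the wrist's pose just before it. camera_params takes no time and is no camera call; for the wrist camera it gives the pose at the moment of the call.
- close_job(): hands the job in; it is judged then, once.
The state is a dict: "time_s": time; "q": joint angles; "qvel": joint speeds; "joint_efforts": joint torques, N m; "position": TCP position; "tool_rot": TCP orientation; "ft_force": force on the tool from outside, world axes, zero at the start; "wrist_torque": the same for the moment, N m; "grip_width": finger opening in m; "gripper_force": force on a finger pad.
Only numpy, scipy, OpenCV 4.12 (cv2) and the standard library are available. Lean on these libraries where they do the work, as an engineer would, in place of code of your own. Each camera call takes 0.05 s, during which the arm holds its last target. There are 200 camera calls.

TASK

Get the vegetable slicer ready: slide the all-white ejector disc, and after it the steel slicing disc with the blue hub, hub upwards, down the slanted brass spindle until each is fully home, the first flat on the deck and the second flat on the first. Also turn the black thickness sleeve on the slicer's console so that its orange pointer is at 4; the discs and the sleeve can be done in either order. Do not tip over the bottles, the trigger jug or the shaker.

Things in the scene. Friction and masses are not known exactly. Their poses are not given: they have to be found in the camera images.
- spindle_base (a point): Foot of the slicer's brass spindle, on its axis, 90 mm above the counter, at the centre of the slanted steel deck (170 x 140 mm). Own z runs up the spindle, which leans 30 degrees from vertical, at yaw 0 towards the robot (-x); own y is level, towards the console; own x runs up the deck's slope. The slicer is fixed, but placed and turned (0.3 rad) differently each time.
- spindle_tip (a point): Top end of the spindle, 68 mm from spindle_base along its axis, same axes. The spindle is 22 mm thick, and its last 12 mm taper to 8 mm.
- ejector_disc: White ejector disc, loose, about 150 g: round flange 110 mm across, 6 mm thick; on its middle a round white hub 46 mm across, up to 42 mm above the underside; a 25 mm bore right through. Origin: centre of the underside, z up through the hub. Starts flat on the counter, hub up. Goes on first: when home its origin is at spindle_base.
- slicing_disc: Slicing disc, loose, about 320 g: round dark steel flange 110 mm across, 6 mm thick; on its middle a round blue hub 46 mm across, up to 34 mm above the underside; a 25 mm bore right through. Origin: centre of the underside, z up through the hub. Starts flat on the counter, hub up. Goes on second: when home it lies on the white hub, its origin 42 mm up the spindle from spindle_base.
- sleeve_top (a point): Centre of the top face of the black thickness sleeve, an upright round knob 48 mm across and 44 mm high on the console (top 95 mm above the counter, so this point is at 139 mm). Its lowest 8 mm is a 54 mm foot. It turns about the vertical through this point; the point does not turn with it.
- sleeve (a joint): Angle of the sleeve in rad, growing clockwise seen from above: 0 = number 1 (end stop), 0.45 rad a number, 1.35 = number 4, 2.25 = number 6. The orange line on its top and side is the pointer; the numbers 1 to 6 stand round it on the white dial, on the side away from the robot. A little stiff; it stays where it is left.
- orange_bottle: Orange squeeze bottle, 66 mm across, 190 mm high, loose, standing behind; origin at the centre of its foot. Not to be tipped over.
- white_bottle: White squeeze bottle with an orange cap, 66 mm across, 190 mm high, loose, to the robot's left; origin at the centre of its foot. Not to be tipped over.
- shaker: Metal spice shaker, 68 mm across, 90 mm high, loose, near the discs; origin at the centre of its foot. Not to be tipped over.
- trigger_jug: White jug with a red trigger head, 106 mm across, 193 mm high, loose, left rear; origin at the centre of its foot. Not to be tipped over.

How it is judged:
By the outcome, as a careful person would: the job done as asked, in the order asked, and still so for the second after the job is handed in, with the robot touching nothing.
It also fails if it takes over 72 s, if anything falls off the work surface, if the arm or the gripper's body presses on something with over 40 N, if the wrist force passes 120 N, or if a joint passes its speed limit or range.

## Working session

There is one attempt and no reset: what is moved stays moved. The work goes in short steps, Python scripts to look and compute and a shell command to move; the robot and the scene stay as the last step left them, time stands still between calls to the robot, and variables do not carry over. Pictures are saved under pics/ and viewed, at most 10 in all, crops included, and the job is handed in when it is done.

```bash
ls; mkdir -p pics; python3 - <<'E'
from rig import *
import cv2,numpy as np
print(grasp_offset, observe())
for n in ["side","top"]:
    p,d=get_image(n); cv2.imwrite(f"pics/{n}0.png",p[:,:,::-1]); np.save(f"pics/{n}0.npy",d); np.save(f"pics/{n}0_rgb.npy",p)
    c=camera_params(n); print(n,c)
E
```

```text
pics
0.0187 {'time_s': 0.0, 'q': array([-8.26375377e+01,  2.18433563e+01,  7.43856140e+01, -2.06687846e-03,
        8.38580960e+01, -1.23351625e+01]), 'qvel': array([ 0.07925802, -0.02285898, -0.05698582, -0.00678319,  0.17061688,
       -0.03408024]), 'joint_efforts': array([ 2.75593746e-03, -4.48451221e+01, -2.31277871e+01,  2.26617777e-05,
        4.79250026e-03,  9.13136574e-06]), 'position': array([ 0.18533654, -0.51751757,  0.23068454]), 'tool_rot': array([[ 9.41483241e-01,  3.37059718e-01, -2.30300585e-04],
       [ 3.37059672e-01, -9.41482087e-01,  1.50246797e-03],
       [ 2.89597553e-04, -1.49217345e-03, -9.99998845e-01]]), 'ft_force': array([-0.39937434,  0.28967965,  0.08710787]), 'wrist_torque': array([0.01190801, 0.04270434, 0.03817959]), 'gripper_force': 0.0, 'grip_width': 0.08532472742104427}
side {'K': array([[527.31863403,   0.        , 333.44444208],
       [  0.        , 527.31863403, 241.65886327],
       [  0.        ,   0.        ,   1.        ]]), 'R': array([[-0.81093503, -0.58504059,  0.01057759],
       [-0.4160114 ,  0.56373993, -0.71353472],
       [ 0.41148376, -0.5830307 , -0.70054002]]), 't': array([0.54018683, 0.31103389, 1.14655208])}
top {'K': array([[448.54860678,   0.        , 319.13471226],
       [  0.        , 448.54860678, 241.9197169 ],
       [  0.        ,   0.        ,   1.        ]]), 'R': array([[-0.02682649, -0.99963938,  0.00120059],
       [-0.99107976,  0.0264399 , -0.13062097],
       [ 0.13054212, -0.00469399, -0.99143165]]), 't': array([0.08488257, 0.62449053, 1.10880213])}
```

View pics/top0.png

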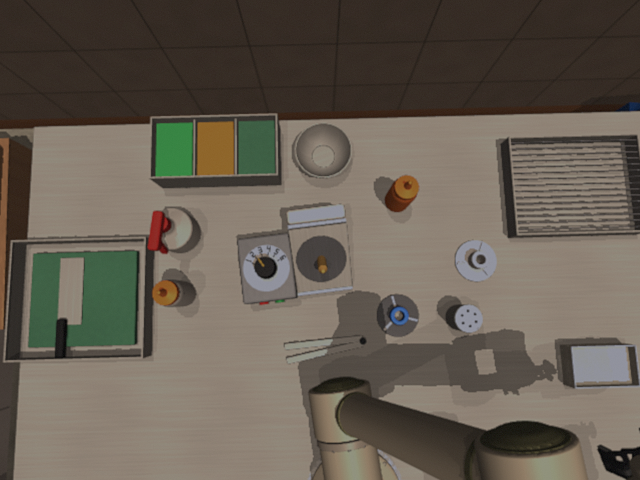

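View pics/side0.png

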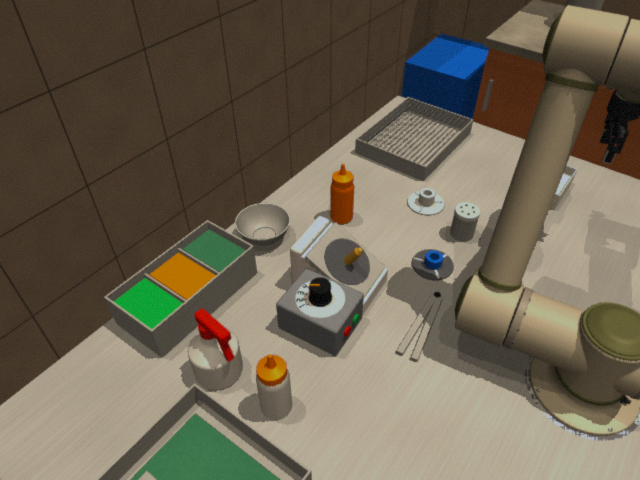

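The top view shows the white disc at (476,260), the slicing disc at (398,315), the shaker at (467,318), the spindle at (322,265) and the sleeve at (265,268). In the side view they are at (427,200), (433,262), (464,222), (353,256) and (319,292).

```bash
cat > h.py <<'E'
import numpy as np, cv2
from rig import *
def ray(c,uv):
    K,R,t=c["K"],c["R"],c["t"]; d=R.T@np.linalg.solve(K,[uv[0],uv[1],1.]); return -R.T@t,d
def onz(c,uv,z):
    o,d=ray(c,uv); return o+d*(z-o[2])/d[2]
def onplane(c,uv,p,n):
    o,d=ray(c,uv); return o+d*(np.dot(n,p-o)/np.dot(n,d))
def proj(c,X):
    v=c["K"]@(c["R"]@X+c["t"]); return v[:2]/v[2]
def cloud(c,d):
    v,u=np.mgrid[:d.shape[0],:d.shape[1]]
    P=np.stack([(u-c["K"][0,2])/c["K"][0,0]*d,(v-c["K"][1,2])/c["K"][1,1]*d,d],-1)
    return (P-c["t"])@c["R"]
def tri(c1,u1,c2,u2):
    (o,d),(p,e)=ray(c1,u1),ray(c2,u2); s=np.linalg.lstsq(np.c_[d,-e],p-o,rcond=None)[0]
    a,b=o+d*s[0],p+e*s[1]; return (a+b)/2,np.linalg.norm(a-b)
def rgb2hsv(p): return cv2.cvtColor(p,cv2.COLOR_RGB2HSV)
def ell(m,k=0):
    cs=sorted(cv2.findContours(m.astype(np.uint8),cv2.RETR_EXTERNAL,cv2.CHAIN_APPROX_NONE)[0],key=cv2.contourArea)[::-1]
    return cv2.fitEllipse(cs[k])
E
python3 - <<'E'
from h import *
np.set_printoptions(precision=4,suppress=True)
for n,boxes in {"top":dict(white=(452,236,500,284),blue=(385,302,412,330),brass=(312,252,332,276),black=(250,250,280,282)),"side":dict(white=(402,186,450,218),blue=(420,248,446,272),brass=(342,244,366,268),black=(304,276,334,308))}.items():
    p=np.load(f"pics/{n}0_rgb.npy"); d=np.load(f"pics/{n}0.npy"); c=camera_params(n); H=rgb2hsv(p); P=cloud(c,d)
    for k,(a,b,e,f) in boxes.items():
        h=H[b:f,a:e].astype(int)
        m={"white":(h[...,2]>135)&(h[...,1]<35),"blue":(h[...,0]>100)&(h[...,0]<125)&(h[...,1]>120),"brass":(h[...,0]>8)&(h[...,0]<25)&(h[...,1]>130),"black":h[...,2]<60}[k]
        v,u=np.nonzero(m); X=P[b:f,a:e][m]; X=X[X[:,2]<.3]
        ee=ell(m); print(n,k,len(u),"c",u.mean()+a,v.mean()+b,"ell",np.array(ee[0])+[a,b],ee[1],"z",np.percentile(X[:,2],[5,50,95]), "med",np.median(X,0))
        top=X[X[:,2]>np.percentile(X[:,2],97)-.006]; print("   topmean",top.mean(0),len(top))
    # deck plane: dark gray ring around spindle
    a,b,e,f=(296,236,348,288) if n=="top" else (318,236,386,284)
    h=H[b:f,a:e].astype(int); m=(h[...,1]<40)&(h[...,2]<110)&(P[b:f,a:e,2]>.05)
    X=P[b:f,a:e][m]; 
    for _ in range(4):
        mu=X.mean(0); nn=np.linalg.svd(X-mu,full_matrices=False)[2][2]; nn*=np.sign(nn[2]); r=(X-mu)@nn; X=X[abs(r)<max(.003,1.5*r.std())]
    print(n,"deck",len(X),nn,np.degrees(np.arccos(nn[2])),np.arctan2(-nn[1],-nn[0]),mu,r.std())
E
cd pics; python3 -c "
import cv2,numpy as np
a=cv2.imread('top0.png')[225:310,230:355];b=cv2.imread('side0.png')[210:350,270:400]
f=lambda x,w:cv2.resize(x,(w,600*0+int(x.shape[0]*w/x.shape[1])),interpolation=cv2.INTER_CUBIC)
a=f(a,400);b=f(b,400);o=np.zeros((max(len(a),len(b)),800,3),np.uint8);o[:len(a),:400]=a;o[:len(b),400:]=b;cv2.imwrite('crop1.png',o)"
```

```text
top white 1059 c 476.59206798866853 260.6779981114259 ell [476.1329 260.157 ] (39.66102981567383, 41.209434509277344) z [0.0034 0.0073 0.0437] med [ 0.5675 -0.3418  0.0073]
   topmean [ 0.5727 -0.3432  0.0431] 145
top blue 195 c 398.83076923076925 315.174358974359 ell [398.6878 315.1582] (17.337688446044922, 17.961400985717773) z [0.0128 0.0335 0.0381] med [ 0.4355 -0.1299  0.0335]
   topmean [ 0.4364 -0.1289  0.0352] 114
top brass 129 c 321.6666666666667 264.2325581395349 ell [321.6799 264.349 ] (8.265122413635254, 17.51538848876953) z [0.1032 0.1374 0.1495] med [0.5611 0.0638 0.1374]
   topmean [0.5506 0.0615 0.1481] 34
top black 337 c 265.65281899109794 267.54896142433233 ell [265.6409 267.4941] (20.045839309692383, 20.785367965698242) z [0.1025 0.1381 0.1413] med [0.5562 0.1939 0.1381]
   topmean [0.5592 0.1972 0.139 ] 254
top deck 1254 [-0.5011 -0.0457  0.8642] 30.21163794188975 0.09091170667000927 [0.5818 0.0658 0.0927] 0.0014187310046017499
side white 529 c 426.2173913043478 202.20415879017014 ell [425.9334 201.3428] (25.061134338378906, 35.87788772583008) z [0.0001 0.0051 0.0415] med [ 0.5593 -0.3267  0.0051]
   topmean [ 0.5697 -0.3358  0.0407] 82
side blue 289 c 433.2006920415225 259.2629757785467 ell [433.2034 259.2522] (17.81827735900879, 18.872821807861328) z [0.0093 0.0281 0.0355] med [ 0.4325 -0.1167  0.0281]
   topmean [ 0.4334 -0.1232  0.0329] 122
side brass 171 c 352.67251461988303 255.74269005847952 ell [352.6301 255.7811] (8.891985893249512, 22.80067253112793) z [0.0936 0.1234 0.1473] med [0.5578 0.0752 0.1234]
   topmean [0.5468 0.0698 0.1459] 29
side black 495 c 320.0060606060606 292.32323232323233 ell [319.9328 292.5072] (21.65813446044922, 28.254465103149414) z [0.0998 0.1319 0.14  ] med [0.5508 0.2145 0.1319]
   topmean [0.5557 0.2051 0.1378] 234
side deck 1063 [-0.4932 -0.0518  0.8684] 29.731597369044014 0.10458632988674753 [0.5756 0.0796 0.0902] 0.0014989019144758524
```

View pics/crop1.png

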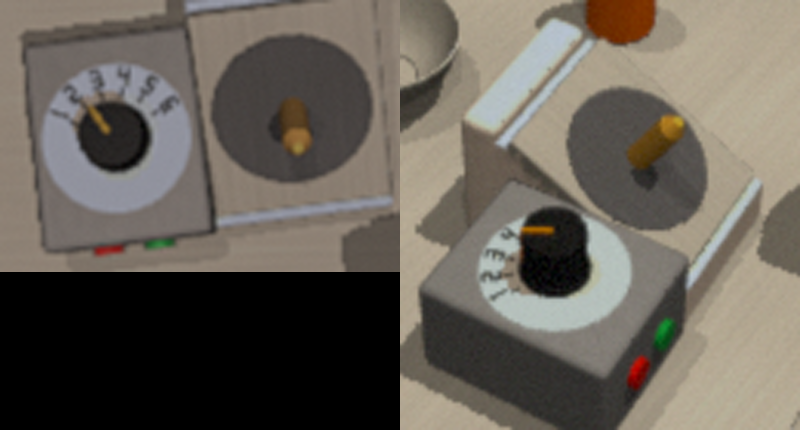

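The crop confirms the spindle leaning towards the robot, with yaw near 0.1 rad. The pointer sits near 2.3, and number 4 is almost straight away from the robot. I'll move over the discs and measure with the wrist camera.

```bash
cat >> h.py <<'E'
from scipy.spatial.transform import Rotation as Ro
np.set_printoptions(precision=4,suppress=True)
def down(yaw):   # tool down, tool x at yaw
    c,s=np.cos(yaw),np.sin(yaw); return np.array([[c,s,0],[s,-c,0],[0,0,-1.]])
def go(pos,R=None,s=None):
    s=s or observe(); T=s["tool_rot"]; R=T if R is None else R
    dp=T.T@(np.array(pos)-s["position"]); rv=Ro.from_matrix(T.T@R).as_rotvec()
    print("shift",dp/.5,"turn",rv/np.pi,"rows>=",np.linalg.norm(dp)/.05,np.degrees(np.linalg.norm(rv))/8.59)
E
python3 - <<'E'
from h import *
c=camera_params("wrist"); s=observe(); T=s["tool_rot"]
print("cam pos in tool",T.T@(-c["R"].T@c["t"]-s["position"])); print("cam axes in tool\n",T.T@c["R"].T,c["K"])
t=camera_params("top"); si=camera_params("side")
print("white flange",onz(t,(476.1,260.2),.006)); print("blue",onz(t,(398.7,315.2),.03),onz(si,(433.2,259.3),.025),"shaker",onz(t,(467,318),.09))
go([.44,-.24,.32],down(.1))
E
```

```text
cam pos in tool [ 0.0722 -0.0003 -0.1424]
cam axes in tool
 [[ 0.0005 -0.9588 -0.284 ]
 [ 1.      0.0006 -0.0004]
 [ 0.0005 -0.284   0.9588]] [[382.1017   0.     318.3314]
 [  0.     382.1017 240.3755]
 [  0.       0.       1.    ]]
white flange [ 0.5717 -0.3432  0.006 ]
blue [ 0.4354 -0.1284  0.03  ] [ 0.4318 -0.1198  0.025 ] shaker [ 0.4265 -0.2814  0.09  ]
shift [ 0.6666 -0.3512 -0.1778] turn [-0.0004 -0.      0.0776] rows>= 7.741796301143678 1.6261823514853957
```

```bash
python3 -m handwheel '[[[0.67,-0.35,-0.18],[0,0,0.0776]],[[0.67,-0.35,-0.18],[0,0,0.0776]],[[0.67,-0.35,-0.18],[0,0,0.0776]],[[0.67,-0.35,-0.18],[0,0,0.0776]],[[0.67,-0.35,-0.18],[0,0,0.0776]],[[0.67,-0.35,-0.18],[0,0,0.0776]],[[0.67,-0.35,-0.18],[0,0,0.0776]],[[0.67,-0.35,-0.18],[0,0,0.0776]],[[0.67,-0.35,-0.18],[0,0,0.0776]],[[0.67,-0.35,-0.18],[0,0,0.0776]]]' 1 40
python3 - <<'E'
from h import *
c=camera_params("wrist"); p,d=get_image("wrist"); cv2.imwrite("pics/w1.png",p[:,:,::-1]); np.savez("pics/w1.npz",p=p,d=d,**c); print(observe()["position"])
E
```

```text
time_s: 1.1
position: [0.442, -0.2397, 0.321]
tool_rot: [[0.995, 0.102, -0.001], [0.102, -0.995, 0.0], [-0.001, -0.0, -1.0]]
ft_force: [0.3, 0.3, -0.7]
grip_width: 0.0853
gripper_force: 0.0
[ 0.4414 -0.2403  0.3208]
```

View pics/w1.png

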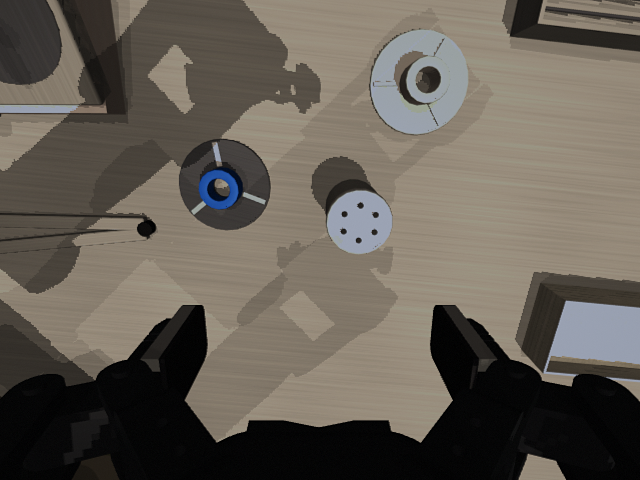

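The wrist view shows the white flange at (419,81) with its bore at (430,80), the blue hub at (221,187) with spokes up, right-down and left-down, and the shaker at (359,221).

```bash
python3 - <<'E'
from h import *
z=np.load("pics/w1.npz"); p,d=z["p"],z["d"]; c=dict(K=z["K"],R=z["R"],t=z["t"]); H=rgb2hsv(p).astype(int); P=cloud(c,d)
a,b=365,22; h=H[b:140,a:475]; m=(h[...,2]>140)&(h[...,1]<35)
m=cv2.morphologyEx(m.astype(np.uint8),cv2.MORPH_CLOSE,np.ones((7,7)))
e=ell(m); print("white flange",e,onz(c,np.array(e[0])+[a,b],.006))
X=P[b:140,a:475].reshape(-1,3); T=X[(X[:,2]>.038)&(X[:,2]<.046)]
def circ(T):
    r=cv2.minEnclosingCircle(T[:,:2].astype(np.float32)*1000); return r
print("white hub top",len(T),T.mean(0),circ(T))
hb=H[b:140,a:475]; 
k=(hb[...,2]<95).astype(np.uint8); k[:40]=0;k[80:]=0;k[:,:50]=0;k[:,80:]=0
e=ell(k); print("bore",e,onz(c,np.array(e[0])+[a,b],.042))
a,b=190,155; h=H[b:220,a:255]; m=(h[...,0]>100)&(h[...,0]<125)&(h[...,1]>120)
X=P[b:220,a:255][m]; T=X[X[:,2]>.030]; print("blue",len(T),T.mean(0),T[:,2].max(),circ(T)); e=ell(m); print(e,onz(c,np.array(e[0])+[a,b],.03))
# blue flange: dark by depth z~6mm
v,u=np.nonzero((P[...,2]>.003)&(P[...,2]<.012)); 
s=observe(); go([.571,-.343,.2],down(.1))
E
```

```text
white flange ((54.82321548461914, 59.108131408691406), (95.51116180419922, 106.18926239013672), 31.462629318237305) [ 0.5738 -0.3389  0.006 ]
white hub top 1191 [ 0.5717 -0.3379  0.0416] ((571.811279296875, -338.09759521484375), 23.07536506652832)
bore ((63.69711685180664, 57.38527297973633), (21.696523666381836, 27.136938095092773), 19.089345932006836) [ 0.5716 -0.3392  0.042 ]
blue 913 [ 0.436  -0.1269  0.0351] 0.4633759110055219 ((468.4350280761719, -169.52609252929688), 77.28598022460938)
((30.11171531677246, 32.79615783691406), (40.82451248168945, 43.134552001953125), 75.15190887451172) [ 0.4364 -0.1274  0.03  ]
shift [0.2375 0.2304 0.2412] turn [-0.0002  0.0003  0.    ] rows>= 4.094915093406451 0.007566103438284819
```

```bash
python3 -m handwheel '[[[0.239,0.222,0.3],[0,0,0]],[[0.239,0.222,0.3],[0,0,0]],[[0.239,0.222,0.4],[0,0,0]],[[0.239,0.222,0.45],[0,0,0]],[[0.239,0.222,0.45],[0,0,0]],[[0.239,0.222,0.45],[0,0,0]],[[0.239,0.222,0.45],[0,0,0]]]' 0.85
python3 - <<'E'
from h import *
c=camera_params("wrist"); p,d=get_image("wrist"); s=observe(); P=cloud(c,d)
m=(P[...,2]>.038)&(P[...,2]<.046)&(abs(P[...,0]-.572)<.04)&(abs(P[...,1]+.338)<.04); T=P[m]
print(len(T),T.mean(0),cv2.minEnclosingCircle(T[:,:2].astype(np.float32)*1000)); print(s["position"])
go([.5718,-.3382,.012],down(.1),s)
E
```

```text
time_s: 1.85
position: [0.5697, -0.3396, 0.0908]
tool_rot: [[0.995, 0.097, -0.007], [0.097, -0.995, 0.006], [-0.006, -0.006, -1.0]]
ft_force: [-0.9, 0.4, 0.7]
grip_width: 0.0726
gripper_force: 0.0
3851 [ 0.5732 -0.3384  0.0416] ((572.1805419921875, -338.62335205078125), 23.006898880004883)
[ 0.5703 -0.3395  0.0942]
shift [ 0.0038 -0.0019  0.1643] turn [-0.001   0.001  -0.0006] rows>= 1.6437714067560611 0.03345782552999072
```

```bash
python3 -m handwheel '[[[0.0045,-0.001,0.06],[0,0,0]],[[0.0045,-0.001,0.12],[0,0,0]],[[0.0045,-0.001,0.164],[0,0,0]],[[0.0045,-0.001,0.164],[0,0,0]],[[0.0045,-0.001,0.164],[0,0,0]]]'
python3 -m handwheel '[[[0,0,0],[0,0,0]],[[0,0,0],[0,0,0]],[[0,0,0],[0,0,0]],[[0,0,0],[0,0,0]],[[0,0,0],[0,0,0]],[[0,0,0],[0,0,0]],[[0,0,0],[0,0,0]],[[0,0,0],[0,0,0]]]' 0 60
```

```text
time_s: 2.4
position: [0.5741, -0.3388, 0.0167]
tool_rot: [[0.995, 0.099, 0.002], [0.099, -0.995, -0.002], [0.002, 0.002, -1.0]]
ft_force: [1.2, 0.5, 0.2]
grip_width: 0.0728
gripper_force: 0.0
time_s: 3.2
position: [0.5746, -0.3386, 0.0166]
tool_rot: [[0.995, 0.1, 0.002], [0.1, -0.995, -0.002], [0.002, 0.003, -1.0]]
ft_force: [-1.2, 0.4, 7.8]
grip_width: 0.0438
gripper_force: 62.5
```

```bash
cat >> h.py <<'E'
def own(yaw):  # slicer axes as columns
    return Ro.from_euler("z",yaw).as_matrix()@Ro.from_euler("y",-30,degrees=True).as_matrix()
def ins(yaw): O=own(yaw); return np.c_[O[:,0],-O[:,1],-O[:,2]]
E
python3 -m handwheel '[[[0,0,-0.1],[0,0,0]],[[0,0,-0.2],[0,0,0]],[[0,0,-0.3],[0,0,0]],[[0,0,-0.4],[0,0,0]],[[0,0,-0.45],[0,0,0]],[[0,0,-0.45],[0,0,0]]]'
python3 - <<'E'
from h import *
print(own(.098)); go([.428,.055,.228],ins(.098))
E
```

```text
time_s: 3.8
position: [0.5747, -0.3385, 0.2445]
tool_rot: [[0.995, 0.1, 0.007], [0.1, -0.995, -0.006], [0.006, 0.006, -1.0]]
ft_force: [-0.1, 0.8, -2.0]
grip_width: 0.0439
gripper_force: 62.7
[[ 0.8619 -0.0978 -0.4976]
 [ 0.0847  0.9952 -0.0489]
 [ 0.5     0.      0.866 ]]
shift [-0.2134 -0.8125  0.0263] turn [0.0018 0.1647 0.0012] rows>= 8.404856418601833 3.451541287975026
```

```bash
python3 -m handwheel '[[[-0.2134,-0.8125,0.0263],[0.0018,0.1647,0.001]],[[-0.2134,-0.8125,0.0263],[0.0018,0.1647,0.001]],[[-0.2134,-0.8125,0.0263],[0.0018,0.1647,0.001]],[[-0.2134,-0.8125,0.0263],[0.0018,0.1647,0.001]],[[-0.2134,-0.8125,0.0263],[0.0018,0.1647,0.001]],[[-0.2134,-0.8125,0.0263],[0.0018,0.1647,0.001]],[[-0.2134,-0.8125,0.0263],[0.0018,0.1647,0.001]],[[-0.2134,-0.8125,0.0263],[0.0018,0.1647,0.001]],[[-0.2134,-0.8125,0.0263],[0.0018,0.1647,0.001]],[[-0.2134,-0.8125,0.0263],[0.0018,0.1647,0.001]]]'
python3 -m handwheel '[[[0,0,0],[0,0,0]],[[0,0,0],[0,0,0]],[[0,0,0],[0,0,0]]]'
python3 - <<'E'
from h import *
c=camera_params("wrist"); p,d=get_image("wrist"); s=observe(); cv2.imwrite("pics/w2.png",p[:,:,::-1]); np.savez("pics/w2.npz",p=p,d=d,pos=s["position"],T=s["tool_rot"],**c)
E
```

```text
time_s: 4.8
position: [0.4245, 0.0586, 0.2246]
tool_rot: [[0.866, 0.102, 0.489], [0.086, -0.995, 0.057], [0.492, -0.007, -0.871]]
ft_force: [0.3, 0.3, -1.3]
grip_width: 0.0441
gripper_force: 62.6
time_s: 5.1
position: [0.4275, 0.0548, 0.2258]
tool_rot: [[0.866, 0.097, 0.491], [0.081, -0.995, 0.053], [0.494, -0.006, -0.869]]
ft_force: [0.8, -0.1, -1.9]
grip_width: 0.0437
gripper_force: 62.6
```

View pics/w2.png

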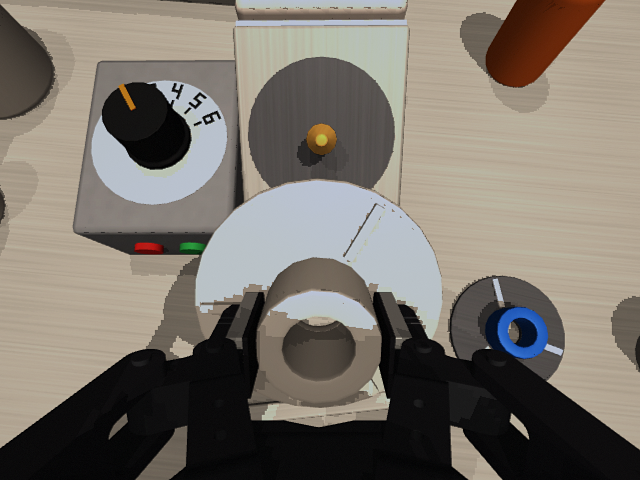

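The view is good: spindle tip at (321,139), dark deck circle centred near (321,131), sleeve top at (135,110), and the held white hub's bore at (319,348).

```bash
python3 - <<'E'
from h import *
z=np.load("pics/w2.npz"); p,d,pos,T=z["p"],z["d"],z["pos"],z["T"]; c=dict(K=z["K"],R=z["R"],t=z["t"]); H=rgb2hsv(p).astype(int); P=cloud(c,d)
Q=(P-pos)@T   # tool frame
def plane(X,it=5):
    for _ in range(it):
        mu=X.mean(0); n=np.linalg.svd(X-mu,full_matrices=False)[2][2]; r=(X-mu)@n; X=X[abs(r)<max(.0015,1.5*r.std())]
    return mu,n,r.std()
def comp(m,a,b): 
    return ell(m)
# deck
a,b,e,f=245,55,397,186; h=H[b:f,a:e]; X=P[b:f,a:e]
m=(h[...,1]<60)&(h[...,2]<110)
mu,n,sd=plane(X[m]); n*=np.sign(n[2]); print("deck n",n,np.degrees(np.arccos(n[2])),"yaw",np.arctan2(-n[1],-n[0]),"z at base",sd)
# brass
m=(h[...,0]>8)&(h[...,0]<28)&(h[...,1]>150)&(h[...,2]>120); v,u=np.nonzero(m); Y=X[m]; print("brass",len(u),u.mean()+a,v.mean()+b,np.percentile(Y[:,2],[5,50,95,99]))
tp=Y[Y[:,2]>.1445]; print("tip mean",len(tp),tp.mean(0), "ray tip",onz(c,(321,139),.1489))
# deck circle: left/right/top edges by ellipse of dark mask, hull
g=((h[...,1]<60)&(h[...,2]<120)).astype(np.uint8); cs=max(cv2.findContours(g,0,1)[0],key=cv2.contourArea); hu=cv2.convexHull(cs).reshape(-1,2)
hu=hu[(hu[:,1]<120)]; W=np.array([onplane(c,q+[a,b],mu,n) for q in hu]); O=own(np.arctan2(-n[1],-n[0])); L=(W-mu)@O
A=np.c_[2*L[:,:2],np.ones(len(L))]; s=np.linalg.lstsq(A,(L[:,:2]**2).sum(1),rcond=None)[0]; r=np.sqrt(s[2]+s[0]**2+s[1]**2)
base=mu+O[:,:2]@s[:2]; print("deck circle centre",base,"r",r,"-> tip",base+.068*n)
# held disc
a,b,e,f=190,175,445,420; q=Q[b:f,a:e]; h=H[b:f,a:e]; br=h[...,2]
hubm=(q[...,2]>-.035)&(q[...,2]<-.02)&(abs(q[...,1])<.03)&(abs(q[...,0])<.03)
X=q[hubm]; mu2,n2,sd2=plane(X); n2*=-np.sign(n2[2]); X=X[abs((X-mu2)@n2)<.002]
print("hub top",mu2,n2,sd2,cv2.minEnclosingCircle(X[:,:2].astype(np.float32)*1000))
fl=(q[...,2]>.0)&(q[...,2]<.02)&(h[...,2]>120)&(h[...,1]<50)&(q[...,0]>.03)
mu3,n3,sd3=plane(q[fl]); n3*=-np.sign(n3[2]); print("flange",mu3,n3,sd3)
g=(fl).astype(np.uint8); v,u=np.nonzero(fl); X=q[fl]; 
# outer edge points: farthest per angle
th=np.arctan2(X[:,1],X[:,0]); rr=np.hypot(X[:,0],X[:,1]); E=[]
for t in np.arange(-.9,.9,.05):
    k=abs(th-t)<.02
    if k.sum()>5: j=np.argmax(np.where(k,rr,0)); E.append(X[j,:2])
E=np.array(E); A=np.c_[2*E,np.ones(len(E))]; s=np.linalg.lstsq(A,(E**2).sum(1),rcond=None)[0]; print("flange circ",s[:2],np.sqrt(s[2]+s[0]**2+s[1]**2),len(E))
# sleeve
a,b,e,f=95,75,200,175; X=P[b:f,a:e]; h=H[b:f,a:e]
m=(X[...,2]>.135)&(X[...,2]<.144); W=X[m]; W=W[abs(W[:,2]-np.median(W[:,2]))<.003]; print("sleeve",len(W),W.mean(0),cv2.minEnclosingCircle(W[:,:2].astype(np.float32)*1000))
m=(h[...,0]>8)&(h[...,0]<25)&(h[...,1]>150)&(h[...,2]>120); v,u=np.nonzero(m); W=np.array([onz(c,(x+a,y+b),.139)[:2] for x,y in zip(u,v)]); vx,vy,x0,y0=cv2.fitLine(W.astype(np.float32),2,0,.01,.01).ravel(); print("pointer yaw",np.arctan2(vy,vx),x0,y0)
E
```

```text
deck n [-0.4975 -0.0492  0.8661] 29.993930445943235 yaw 0.09854844727730597 z at base 0.0006618295451130933
brass 439 321.77220956719816 134.10706150341684 [0.141  0.1461 0.1499 0.151 ]
tip mean 297 [0.548  0.0654 0.149 ] ray tip [0.5448 0.0653 0.1489]
deck circle centre [0.5774 0.0685 0.0907] r 0.06197154286898495 -> tip [0.5435 0.0652 0.1496]
hub top [-0.0008 -0.0002 -0.0252] [ 0.0057  0.0022 -1.    ] 0.0005912534108997667 ((4.21876335144043, 0.32217222452163696), 29.610048294067383)
flange [ 0.0392 -0.0017  0.0108] [ 0.0117  0.0015 -0.9999] 0.0005908743043320038
flange circ [-0.0027 -0.0004] 0.054447461242472274 36
sleeve 3159 [0.5588 0.2014 0.1389] ((560.0571899414062, 202.30462646484375), 24.673734664916992)
pointer yaw 0.622632 0.57075715 0.2101947
```

```bash
python3 - <<'E'
from h import *
R=ins(.0985); B=np.array([.578,.0686,.0902]); n=own(.0985)[:,2]; off=np.array([-.0025,-.0003,.0168])
for h in (.098,): go(B+h*n-R@off,R)
E
```

```text
shift [0.1322 0.0029 0.1556] turn [-0.0015  0.0022 -0.0015] rows>= 2.041871710641101 0.06307653015604725
```

```bash
python3 -m handwheel '[[[0.06,0.003,0],[-0.0015,0.002,-0.0015]],[[0.132,0.003,0.02],[-0.0015,0.002,-0.0015]],[[0.132,0.003,0.07],[-0.0015,0.002,-0.0015]],[[0.132,0.003,0.12],[-0.0015,0.002,-0.0015]],[[0.132,0.003,0.1556],[-0.0015,0.002,-0.0015]],[[0.132,0.003,0.1556],[-0.0015,0.002,-0.0015]],[[0.132,0.003,0.1556],[-0.0015,0.002,-0.0015]],[[0.132,0.003,0.1556],[-0.0015,0.002,-0.0015]]]'
python3 - <<'E'
from h import *
R=ins(.0985); B=np.array([.578,.0686,.0902]); n=own(.0985)[:,2]; off=np.array([-.0025,-.0003,.0168])
c=camera_params("wrist"); p,d=get_image("wrist"); s=observe(); cv2.imwrite("pics/w3.png",p[:,:,::-1])
print(s["position"],s["ft_force"]); print("tip px",proj(c,B+.068*n),"base px",proj(c,B))
go(B+.098*n-R@off,R,s); go(B+.06*n-R@off,R,s)
E
```

```text
time_s: 5.95
position: [0.5228, 0.0634, 0.1922]
tool_rot: [[0.861, 0.1, 0.499], [0.086, -0.995, 0.049], [0.501, 0.001, -0.865]]
ft_force: [-0.2, 0.5, -2.0]
grip_width: 0.0438
gripper_force: 62.5
[0.5228 0.0635 0.1923] [-0.2236  0.689  -1.5893]
tip px [319.6092 273.9608] base px [319.3742 238.5479]
shift [-0.001   0.0014  0.0026] turn [-0.     -0.0006  0.0005] rows>= 0.03130731088263806 0.015328302012610678
shift [-0.0012  0.0014  0.0786] turn [-0.     -0.0006  0.0005] rows>= 0.7863670816783624 0.015328302012610678
```

View pics/w3.png

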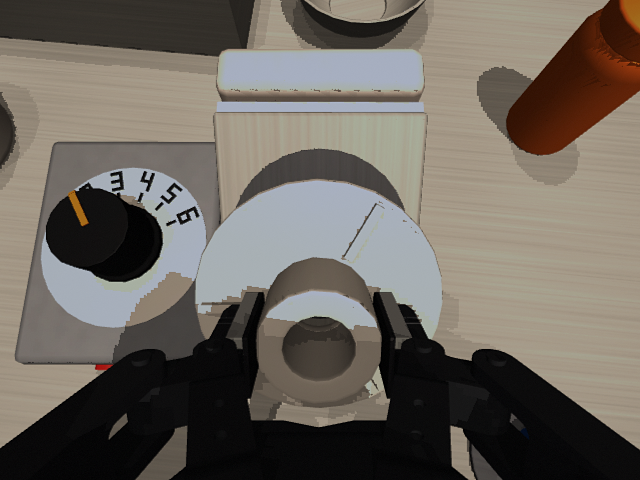

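The disc hides the spindle, and the dial numbers 3, 4, 5 and 6 show at (117,181), (147,181), (170,190) and (187,215). I'll advance in short steps and watch the force.

```bash
python3 -m handwheel '[[[-0.001,0.0014,0.03],[0,0,0]],[[-0.001,0.0014,0.06],[0,0,0]],[[-0.001,0.0014,0.08],[0,0,0]],[[-0.001,0.0014,0.08],[0,0,0]],[[-0.001,0.0014,0.08],[0,0,0]]]'
python3 -m handwheel '[[[0,0,0.01],[0,0,0]],[[0,0,0.02],[0,0,0]],[[0,0,0.03],[0,0,0]],[[0,0,0.03],[0,0,0]]]'
python3 - <<'E'
from h import *
R=ins(.0985); B=np.array([.578,.0686,.0902]); n=own(.0985)[:,2]; off=np.array([-.0025,-.0003,.0168])
s=observe(); print(s["position"],s["ft_force"]@R,s["wrist_torque"]); go(B-R@off,R,s)
E
```

```text
time_s: 6.5
position: [0.5423, 0.065, 0.1568]
tool_rot: [[0.861, 0.1, 0.498], [0.087, -0.995, 0.05], [0.501, 0.0, -0.866]]
ft_force: [0.2, 0.5, -1.5]
grip_width: 0.0435
gripper_force: 62.6
time_s: 6.9
position: [0.5498, 0.0658, 0.1426]
tool_rot: [[0.862, 0.1, 0.497], [0.087, -0.995, 0.05], [0.499, -0.0, -0.866]]
ft_force: [-0.8, -0.1, -1.7]
grip_width: 0.0438
gripper_force: 62.6
[0.5498 0.0658 0.1426] [-1.5458  0.0506  1.0696] [-0.0499  0.4272 -0.0698]
shift [0.0017 0.0007 0.0856] turn [-0.0003  0.0003  0.0005] rows>= 0.8561252074135797 0.012530184192242293
```

No contact so far, so the disc is well centred. I'll continue down.

```bash
python3 -m handwheel '[[[0.0005,0.0005,0.02],[0,0,0]],[[0.001,0.0005,0.04],[0,0,0]],[[0.001,0.0005,0.05],[0,0,0]],[[0.001,0.0005,0.05],[0,0,0]]]'
python3 -m handwheel '[[[0,0,0.01],[0,0,0]],[[0,0,0.02],[0,0,0]],[[0,0,0.03],[0,0,0]],[[0,0,0.03],[0,0,0]]]'
python3 - <<'E'
from h import *
R=ins(.0985); B=np.array([.578,.0686,.0902]); n=own(.0985)[:,2]; off=np.array([-.0025,-.0003,.0168])
s=observe(); print(s["position"],s["ft_force"]@R,s["wrist_torque"]); go(B-R@off,R,s)
E
```

```text
time_s: 7.3
position: [0.5627, 0.0669, 0.1208]
tool_rot: [[0.862, 0.1, 0.496], [0.087, -0.995, 0.05], [0.499, -0.0, -0.867]]
ft_force: [0.4, 0.9, -1.5]
grip_width: 0.0436
gripper_force: 62.6
time_s: 7.7
position: [0.5702, 0.0676, 0.1083]
tool_rot: [[0.862, 0.1, 0.497], [0.087, -0.995, 0.05], [0.499, 0.0, -0.866]]
ft_force: [0.1, 0.5, -1.9]
grip_width: 0.0438
gripper_force: 62.6
[0.5702 0.0676 0.1083] [-0.8338 -0.4875  1.735 ] [-0.0766  0.395   0.0101]
shift [0.0006 0.0002 0.0056] turn [-0.0003  0.0002  0.0005] rows>= 0.056782116794875936 0.012222969105679453
```

```bash
python3 -m handwheel '[[[0.0005,0,0.003],[0,0,0]],[[0.0005,0,0.006],[0,0,0]],[[0.0005,0,0.007],[0,0,0]],[[0.0005,0,0.007],[0,0,0]]]'
python3 -m handwheel '[[[0,0,0.001],[0,0,0]],[[0,0,0.002],[0,0,0]],[[0,0,0.002],[0,0,0]]]'
```

```text
time_s: 8.1
position: [0.5721, 0.0678, 0.106]
tool_rot: [[0.862, 0.1, 0.498], [0.087, -0.995, 0.05], [0.5, 0.0, -0.866]]
ft_force: [0.4, -0.4, -1.9]
grip_width: 0.0436
gripper_force: 62.6
time_s: 8.4
position: [0.5723, 0.0678, 0.1056]
tool_rot: [[0.861, 0.1, 0.498], [0.087, -0.995, 0.05], [0.5, 0.0, -0.866]]
ft_force: [-5.0, -0.7, 3.7]
grip_width: 0.0438
gripper_force: 63.5
```

Contact is felt at home height. I'll release, retract and check with a picture.

```bash
python3 -m handwheel '[[[0,0,0],[0,0,0]],[[0,0,0],[0,0,0]],[[0,0,0],[0,0,0]],[[0,0,0],[0,0,0]]]' 0.8
python3 -m handwheel '[[[0,0,-0.08],[0,0,0]],[[0,0,-0.16],[0,0,0]],[[0,0,-0.22],[0,0,0]],[[0,0,-0.22],[0,0,0]],[[0,0,-0.22],[0,0,0]]]'
python3 - <<'E'
from h import *
c=camera_params("wrist"); p,d=get_image("wrist"); s=observe(); cv2.imwrite("pics/w4.png",p[:,:,::-1]); np.savez("pics/w4.npz",p=p,d=d,pos=s["position"],T=s["tool_rot"],**c)
B=np.array([.578,.0686,.0902]); O=own(.0985); L=(cloud(c,d)-B)@O
r=np.hypot(L[...,0],L[...,1]); 
a=(r<.024)&(r>.013)&(L[...,2]<.06)&(L[...,2]>.02); b=(r<.053)&(r>.03)&(L[...,2]<.03)&(L[...,2]>-.01)
for m in(a,b):
    X=L[m]; X=X[abs(X[:,2]-np.median(X[:,2]))<.003]; n=np.linalg.svd(X-X.mean(0),full_matrices=False)[2][2]; print(len(X),X.mean(0),n,cv2.minEnclosingCircle(X[:,:2].astype(np.float32)*1000))
go([.4364,-.1272,.15],down(.1),s)
E
```

```text
time_s: 8.8
position: [0.5727, 0.0678, 0.1052]
tool_rot: [[0.862, 0.1, 0.498], [0.087, -0.995, 0.05], [0.5, 0.0, -0.866]]
ft_force: [-0.3, 0.3, 0.1]
grip_width: 0.0683
gripper_force: 0.0
time_s: 9.3
position: [0.5179, 0.0623, 0.2007]
tool_rot: [[0.861, 0.1, 0.499], [0.087, -0.995, 0.05], [0.501, 0.001, -0.865]]
ft_force: [-0.3, 0.3, -0.6]
grip_width: 0.0686
gripper_force: 0.0
2491 [0.0018 0.0002 0.0414] [0.007  0.0003 1.    ] ((-0.2812212407588959, 0.0029250101651996374), 22.983400344848633)
10526 [ 0.0048 -0.0001  0.0057] [-0.0003  0.0006 -1.    ] ((0.0071042440831661224, -0.003851967165246606), 52.993404388427734)
shift [-0.223   0.3609 -0.0136] turn [-0.     -0.1665  0.    ] rows>= 4.244626306651179 3.4888781358527976
```

View pics/w4.png

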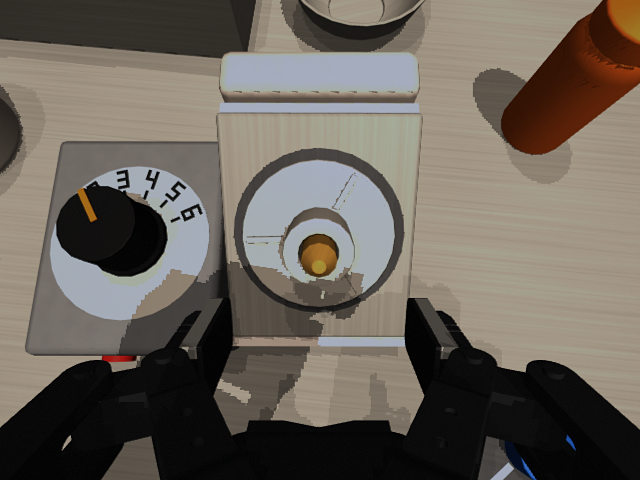

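The ejector disc is home: hub top at 41.4 mm, flange top at 5.7 mm, flat to 0.01 rad and centred. Next is the slicing disc, gripped between its spokes at yaw 0.29.

```bash
python3 - <<'E'
from h import *
go([.4364,-.1272,.15],down(.29))
E
```

```text
shift [-0.223   0.3609 -0.0136] turn [ 0.0158 -0.166  -0.0591] rows>= 4.244626306651179 3.706772141419313
```

```bash
python3 -m handwheel '[[[-0.223,0.361,-0.0136],[0.0158,-0.166,-0.059]],[[-0.223,0.361,-0.0136],[0.0158,-0.166,-0.059]],[[-0.223,0.361,-0.0136],[0.0158,-0.166,-0.059]],[[-0.223,0.361,-0.0136],[0.0158,-0.166,-0.059]],[[-0.223,0.361,-0.0136],[0.0158,-0.166,-0.059]],[[-0.223,0.361,-0.0136],[0.0158,-0.166,-0.059]],[[-0.223,0.361,-0.0136],[0.0158,-0.166,-0.059]],[[-0.223,0.361,-0.0136],[0.0158,-0.166,-0.059]],[[-0.223,0.361,-0.0136],[0.0158,-0.166,-0.059]]]' 0.8
python3 - <<'E'
from h import *
c=camera_params("wrist"); p,d=get_image("wrist"); s=observe(); P=cloud(c,d)
m=(P[...,2]>.030)&(P[...,2]<.038)&(abs(P[...,0]-.436)<.035)&(abs(P[...,1]+.127)<.035); T=P[m]
print(len(T),T.mean(0),cv2.minEnclosingCircle(T[:,:2].astype(np.float32)*1000)); print(s["position"],s["ft_force"])
q=cv2.minEnclosingCircle(T[:,:2].astype(np.float32))[0]
m=(P[...,2]>.0065)&(P[...,2]<.020)&(np.hypot(P[...,0]-q[0],P[...,1]-q[1])<.053)&(np.hypot(P[...,0]-q[0],P[...,1]-q[1])>.026)&(rgb2hsv(p)[...,2]>120); print("spoke z",np.percentile(P[m][:,2],[50,90,99]))
go([*q,.011],down(.29),s)
E
```

```text
time_s: 10.25
position: [0.4366, -0.1262, 0.1509]
tool_rot: [[0.958, 0.287, 0.001], [0.287, -0.958, -0.0], [0.001, 0.001, -1.0]]
ft_force: [0.1, -0.4, -0.1]
grip_width: 0.0681
gripper_force: 0.0
2226 [ 0.436  -0.1257  0.0336] ((435.26922607421875, -125.90399932861328), 22.852643966674805)
[ 0.4366 -0.1263  0.1509] [ 0.6297  0.0155 -0.1459]
spoke z [0.0074 0.0084 0.009 ]
shift [-0.0029 -0.0017  0.2798] turn [ 0.0002 -0.0004  0.0004] rows>= 2.7977448271601917 0.013253264951850693
```

```bash
python3 -m handwheel '[[[-0.003,-0.0015,0.08],[0,0,0]],[[-0.003,-0.0015,0.16],[0,0,0]],[[-0.003,-0.0015,0.23],[0,0,0]],[[-0.003,-0.0015,0.26],[0,0,0]],[[-0.003,-0.0015,0.278],[0,0,0]],[[-0.003,-0.0015,0.278],[0,0,0]],[[-0.003,-0.0015,0.278],[0,0,0]]]'
python3 - <<'E'
from h import *
go([.4353,-.1260,.012],down(.29)); print(observe()["ft_force"])
E
```

```text
time_s: 11.0
position: [0.4354, -0.1271, 0.0123]
tool_rot: [[0.958, 0.286, 0.002], [0.286, -0.958, -0.001], [0.002, 0.001, -1.0]]
ft_force: [-0.6, 0.2, 0.8]
grip_width: 0.0685
gripper_force: 0.0
shift [ 0.0005 -0.0021  0.0007] turn [ 0.0004 -0.0005  0.0001] rows>= 0.02233718850547792 0.014068917647918075
[-0.5714  0.1882  0.795 ]
```

```bash
python3 -m handwheel '[[[0,-0.002,0],[0,0,0]],[[0,-0.002,0],[0,0,0]],[[0,-0.002,0],[0,0,0]],[[0,-0.002,0],[0,0,0]],[[0,-0.002,0],[0,0,0]],[[0,-0.002,0],[0,0,0]],[[0,-0.002,0],[0,0,0]],[[0,-0.002,0],[0,0,0]]]' 0 80
python3 -m handwheel '[[[0,0,-0.08],[0,0,0]],[[0,0,-0.16],[0,0,0]],[[0,0,-0.24],[0,0,0]],[[0,0,-0.32],[0,0,0]],[[0,0,-0.4],[0,0,0]],[[0,0,-0.44],[0,0,0]],[[0,0,-0.44],[0,0,0]]]'
python3 - <<'E'
from h import *
B=np.array([.578,.0686,.0902]); O=own(.0985); go(B+.068*O[:,2]+.12*O[:,2]-.075*O[:,0],ins(.0985))
E
```

```text
time_s: 11.8
position: [0.435, -0.1262, 0.013]
tool_rot: [[0.958, 0.285, 0.003], [0.285, -0.958, -0.001], [0.002, 0.002, -1.0]]
ft_force: [-2.4, 0.4, 13.3]
grip_width: 0.0432
gripper_force: 79.9
time_s: 12.5
position: [0.435, -0.1262, 0.2341]
tool_rot: [[0.958, 0.286, 0.006], [0.286, -0.958, -0.003], [0.005, 0.005, -1.0]]
ft_force: [0.5, -0.3, -3.9]
grip_width: 0.0435
gripper_force: 84.2
shift [ 0.0732 -0.3523  0.0359] turn [-0.0147  0.1646  0.0599] rows>= 3.6163213655091324 3.6825732459446945
```

```bash
python3 -m handwheel '[[[0.0732,-0.3523,0.0359],[-0.0147,0.1646,0.06]],[[0.0732,-0.3523,0.0359],[-0.0147,0.1646,0.06]],[[0.0732,-0.3523,0.0359],[-0.0147,0.1646,0.06]],[[0.0732,-0.3523,0.0359],[-0.0147,0.1646,0.06]],[[0.0732,-0.3523,0.0359],[-0.0147,0.1646,0.06]],[[0.0732,-0.3523,0.0359],[-0.0147,0.1646,0.06]],[[0.0732,-0.3523,0.0359],[-0.0147,0.1646,0.06]],[[0.0732,-0.3523,0.0359],[-0.0147,0.1646,0.06]],[[0.0732,-0.3523,0.0359],[-0.0147,0.1646,0.06]]]'
python3 - <<'E'
from h import *
c=camera_params("wrist"); p,d=get_image("wrist"); s=observe(); pos,T=s["position"],s["tool_rot"]; cv2.imwrite("pics/w5.png",p[:,:,::-1])
P=cloud(c,d); Q=(P-pos)@T; H=rgb2hsv(p).astype(int)
def plane(X,it=5):
    for _ in range(it):
        mu=X.mean(0); n=np.linalg.svd(X-mu,full_matrices=False)[2][2]; r=(X-mu)@n; X=X[abs(r)<max(.0015,1.5*r.std())]
    return mu,n*-np.sign(n[2]),X
r=np.hypot(Q[...,0],Q[...,1])
m=(r<.03)&(Q[...,2]>-.032)&(Q[...,2]<-.012)&(H[...,0]>95)&(H[...,0]<130)&(H[...,1]>100); mu,n,X=plane(Q[m]); print("hub top",mu,n,len(X),cv2.minEnclosingCircle(X[:,:2].astype(np.float32)*1000))
fl=(r<.062)&(Q[...,2]>.0)&(Q[...,2]<.02)&(Q[...,0]>.028); mu,n,X=plane(Q[fl]); print("flange",mu,n,len(X))
X=Q[fl]; th=np.arctan2(X[:,1],X[:,0]); rr=np.hypot(X[:,0],X[:,1]); E=[]
for t in np.arange(-.9,.9,.05):
    k=abs(th-t)<.02
    if k.sum()>5: E.append(X[np.argmax(np.where(k,rr,0)),:2])
E=np.array(E); s1=np.linalg.lstsq(np.c_[2*E,np.ones(len(E))],(E**2).sum(1),rcond=None)[0]; print("circ",s1[:2],np.sqrt(s1[2]+s1[0]**2+s1[1]**2))
# tip recheck
O=own(.0985);B=np.array([.578,.0686,.0902]); Lc=(P-B)@O; m=(Lc[...,2]>.065)&(Lc[...,2]<.072)&(np.hypot(Lc[...,0],Lc[...,1])<.015); print("tip local",Lc[m].mean(0),m.sum())
print(s["position"],s["ft_force"])
E
```

```text
time_s: 13.4
position: [0.4196, 0.0526, 0.2134]
tool_rot: [[0.865, 0.097, 0.493], [0.082, -0.995, 0.051], [0.495, -0.003, -0.869]]
ft_force: [0.7, 0.3, -2.9]
grip_width: 0.0435
gripper_force: 84.4
hub top [ 0.0016 -0.0001 -0.0206] [ 0.0063  0.0047 -1.    ] 7430 ((0.3514191210269928, -0.048964716494083405), 23.161779403686523)
flange [ 0.0392 -0.0002  0.0075] [ 0.011   0.0046 -0.9999] 10142
circ [ 0.0003 -0.0002] 0.054458047109447426
tip local [-0.0001 -0.0002  0.0669] 225
[0.4195 0.0527 0.2135] [ 0.0041 -0.1576 -3.3055]
```

View pics/w5.png

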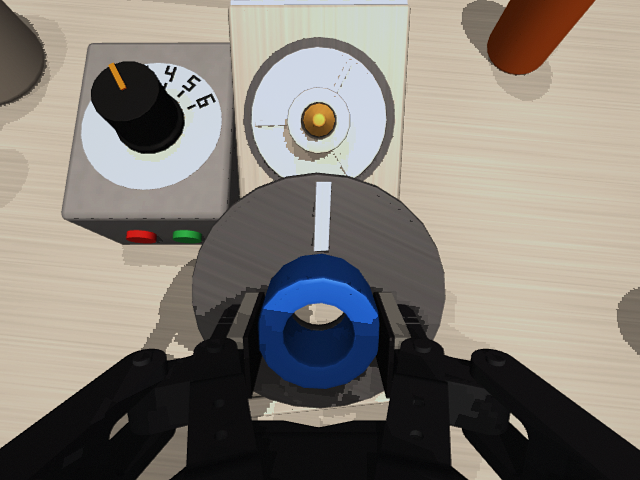

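The blue hub is held centred on the tool axis and square to it, with the spindle tip at (319,120). I'll line up above the tip.

```bash
cat > i2.py <<'E'
from h import *
R=ins(.0985); B=np.array([.578,.0686,.0902]); n=own(.0985)[:,2]; off=np.array([.0003,-.0002,.0134])
s=observe(); print(s["ft_force"]@R)
for h in (.09,.042): go(B+h*n-R@off,R,s)
E
python3 i2.py
```

```text
[-1.6626  0.1572  2.8569]
shift [ 0.1529 -0.0002  0.1652] turn [-0.0007  0.0016 -0.001 ] rows>= 2.2513263519531894 0.04234747510080825
shift [0.1534 0.     0.2612] turn [-0.0007  0.0016 -0.001 ] rows>= 3.0294317357467597 0.04234747510080825
```

```bash
python3 -m handwheel '[[[0.08,0,0],[-0.0007,0.0016,-0.001]],[[0.153,0,0.02],[-0.0007,0.0016,-0.001]],[[0.153,0,0.08],[-0.0007,0.0016,-0.001]],[[0.153,0,0.14],[-0.0007,0.0016,-0.001]],[[0.153,0,0.165],[-0.0007,0.0016,-0.001]],[[0.153,0,0.165],[-0.0007,0.0016,-0.001]],[[0.153,0,0.165],[-0.0007,0.0016,-0.001]],[[0.153,0,0.165],[-0.0007,0.0016,-0.001]]]'; python3 i2.py
```

```text
time_s: 14.25
position: [0.526, 0.0637, 0.1812]
tool_rot: [[0.861, 0.099, 0.5], [0.086, -0.995, 0.049], [0.502, 0.001, -0.865]]
ft_force: [0.1, 0.3, -3.1]
grip_width: 0.0435
gripper_force: 84.4
[-1.3979 -0.2448  2.7336]
shift [-0.0012  0.0009  0.0031] turn [ 0.     -0.0008  0.0004] rows>= 0.03435644923129068 0.017722222969020637
shift [-0.0014  0.0009  0.0991] turn [ 0.     -0.0008  0.0004] rows>= 0.9910618576569902 0.017722222969020637
```

```bash
python3 -m handwheel '[[[-0.001,0.001,0.02],[0,-0.0008,0]],[[-0.001,0.001,0.04],[0,-0.0008,0]],[[-0.001,0.001,0.06],[0,-0.0008,0]],[[-0.001,0.001,0.06],[0,-0.0008,0]],[[-0.001,0.001,0.06],[0,-0.0008,0]]]'; python3 i2.py
python3 -m handwheel '[[[0.0005,0.0003,0.01],[0,0,0]],[[0.0005,0.0003,0.02],[0,0,0]],[[0.001,0.0003,0.028],[0,0,0]],[[0.001,0.0003,0.028],[0,0,0]]]'; python3 i2.py
```

```text
time_s: 14.75
position: [0.5405, 0.0649, 0.1532]
tool_rot: [[0.863, 0.1, 0.495], [0.086, -0.995, 0.05], [0.497, -0.0, -0.868]]
ft_force: [-0.4, 0.5, -3.3]
grip_width: 0.043
gripper_force: 84.3
[-1.9258 -0.4882  2.7224]
shift [ 0.0014  0.0003 -0.06  ] turn [-0.0003  0.001   0.0003] rows>= 0.6003813094049044 0.021819037508971784
shift [0.0017 0.0004 0.036 ] turn [-0.0003  0.001   0.0003] rows>= 0.36020589008932974 0.021819037508971784
time_s: 15.15
position: [0.548, 0.0654, 0.1412]
tool_rot: [[0.863, 0.099, 0.495], [0.086, -0.995, 0.05], [0.497, -0.0, -0.867]]
ft_force: [-0.1, -0.3, -3.3]
grip_width: 0.0434
gripper_force: 84.4
[-1.7879  0.2577  2.7995]
shift [ 0.0004 -0.0001 -0.0883] turn [-0.0002  0.0009  0.0003] rows>= 0.8825269053358467 0.02071098700815604
shift [ 0.0007 -0.      0.0077] turn [-0.0002  0.0009  0.0003] rows>= 0.07775151302656157 0.02071098700815604
```

```bash
python3 -m handwheel '[[[0.0005,0,0.003],[0,0.0008,0]],[[0.0005,0,0.006],[0,0.0008,0]],[[0.0005,0,0.0085],[0,0.0008,0]],[[0.0005,0,0.0085],[0,0.0008,0]]]'
python3 -m handwheel '[[[0,0,0.001],[0,0,0]],[[0,0,0.0025],[0,0,0]],[[0,0,0.0025],[0,0,0]]]'; python3 i2.py
```

```text
time_s: 15.55
position: [0.5503, 0.0657, 0.1381]
tool_rot: [[0.862, 0.099, 0.498], [0.086, -0.995, 0.05], [0.5, 0.0, -0.866]]
ft_force: [-0.1, 0.2, -3.3]
grip_width: 0.0433
gripper_force: 84.4
time_s: 15.85
position: [0.5506, 0.0657, 0.1376]
tool_rot: [[0.861, 0.1, 0.498], [0.086, -0.995, 0.05], [0.501, 0.0, -0.866]]
ft_force: [-5.5, -0.5, 3.2]
grip_width: 0.0433
gripper_force: 85.3
[-3.1358 -0.0735 -5.5263]
shift [-0.0003  0.0001 -0.0972] turn [-0.0001 -0.0003  0.0004] rows>= 0.9717952338677902 0.01080663550833945
shift [-0.0003  0.0001 -0.0012] turn [-0.0001 -0.0003  0.0004] rows>= 0.012301754759067156 0.01080663550833945
```

```bash
python3 -m handwheel '[[[0,0,0],[0,0,0]],[[0,0,0],[0,0,0]],[[0,0,0],[0,0,0]],[[0,0,0],[0,0,0]]]' 0.8
python3 -m handwheel '[[[0,0,-0.08],[0,0,0]],[[0,0,-0.16],[0,0,0]],[[0,0,-0.22],[0,0,0]],[[0,0,-0.22],[0,0,0]],[[0,0,-0.22],[0,0,0]]]'
cat > chk.py <<'E'
from h import *
import sys
c=camera_params("wrist"); p,d=get_image("wrist"); s=observe(); cv2.imwrite(f"pics/{sys.argv[1]}.png",p[:,:,::-1]); P=cloud(c,d)
B=np.array([.578,.0686,.0902]); O=own(.0985); L=(P-B)@O; H=rgb2hsv(p).astype(int)
r=np.hypot(L[...,0],L[...,1])
for m in((r<.024)&(r>.013)&(L[...,2]<.09)&(L[...,2]>.07),(r<.053)&(r>.03)&(L[...,2]<.06)&(L[...,2]>.03)):
    X=L[m]; X=X[abs(X[:,2]-np.median(X[:,2]))<.003]; n=np.linalg.svd(X-X.mean(0),full_matrices=False)[2][2]; print("disc",len(X),X.mean(0),n)
m=(P[...,2]>.135)&(P[...,2]<.143)&(np.hypot(P[...,0]-.5595,P[...,1]-.2018)<.03); W=P[m]; print("sleeve",len(W),W.mean(0),cv2.minEnclosingCircle(W[:,:2].astype(np.float32)*1000))
m&=(H[...,0]>8)&(H[...,0]<25)&(H[...,1]>150)&(H[...,2]>110); v,u=np.nonzero(m); W=np.array([onz(c,(x,y),.139)[:2] for x,y in zip(u,v)]); vx,vy,x0,y0=cv2.fitLine(W.astype(np.float32),2,0,.01,.01).ravel(); print("pointer yaw",np.arctan2(vy,vx),x0,y0,len(u)); print(s["position"])
E
python3 chk.py w6; python3 -c "
from h import *
go([.5595,.2018,.24],down(.1))"
```

```text
time_s: 16.25
position: [0.5511, 0.0657, 0.1373]
tool_rot: [[0.861, 0.099, 0.498], [0.086, -0.995, 0.05], [0.501, 0.0, -0.866]]
ft_force: [-0.2, 0.1, -0.2]
grip_width: 0.0682
gripper_force: 0.0
time_s: 16.75
position: [0.4962, 0.0602, 0.2326]
tool_rot: [[0.861, 0.099, 0.499], [0.086, -0.995, 0.049], [0.501, 0.0, -0.865]]
ft_force: [0.0, 0.1, -0.4]
grip_width: 0.0682
gripper_force: 0.0
disc 2551 [-0.0009  0.0003  0.0754] [ 0.0025 -0.0022  1.    ]
disc 11309 [ 0.0041 -0.0001  0.0477] [ 0.0012 -0.0008  1.    ]
sleeve 3599 [0.5591 0.2013 0.1388] ((560.3040161132812, 202.1475067138672), 24.75298309326172)
pointer yaw 0.61985105 0.57011616 0.20967537 174
[0.4961 0.0602 0.2318]
shift [ 0.1418 -0.2691  0.0629] turn [-0.     -0.1666 -0.0002] rows>= 3.1060599672115043 3.491223248793623
```

The slicing disc is home at 47.7 and 75.4 mm and flat. Next is the sleeve.

```bash
python3 -c "
from h import *
go([.5593,.2015,.21],down(.42))"
```

```text
shift [ 0.1114 -0.2685  0.1146] turn [ 0.0266 -0.1652 -0.0997] rows>= 3.125060158643508 4.080967721769661
```

```bash
python3 -m handwheel '[[[0.1114,-0.2685,0.1146],[0.0266,-0.1652,-0.1]],[[0.1114,-0.2685,0.1146],[0.0266,-0.1652,-0.1]],[[0.1114,-0.2685,0.1146],[0.0266,-0.1652,-0.1]],[[0.1114,-0.2685,0.1146],[0.0266,-0.1652,-0.1]],[[0.1114,-0.2685,0.1146],[0.0266,-0.1652,-0.1]],[[0.1114,-0.2685,0.1146],[0.0266,-0.1652,-0.1]],[[0.1114,-0.2685,0.1146],[0.0266,-0.1652,-0.1]],[[0.1114,-0.2685,0.1146],[0.0266,-0.1652,-0.1]],[[0.1114,-0.2685,0.1146],[0.0266,-0.1652,-0.1]]]' 0.8
python3 chk.py w7; python3 -c "
from h import *
go([.5593,.2015,.113],down(.42))"
```

```text
time_s: 17.7
position: [0.5589, 0.2009, 0.2112]
tool_rot: [[0.913, 0.408, 0.002], [0.408, -0.913, -0.0], [0.001, 0.001, -1.0]]
ft_force: [-0.3, 0.2, -0.5]
grip_width: 0.0685
gripper_force: 0.0
disc 538 [0.016  0.0097 0.074 ] [0.321  0.1281 0.9384]
disc 5648 [ 0.0287 -0.0011  0.0475] [ 0.0006 -0.0002  1.    ]
sleeve 4863 [0.5611 0.2027 0.1389] ((560.8169555664062, 201.82620239257812), 24.65486717224121)
pointer yaw 0.6182752 0.57036376 0.20965841 261
[0.559  0.201  0.2112]
shift [ 0.0007 -0.0008  0.1964] turn [ 0.0003 -0.0005  0.    ] rows>= 1.9635703674286424 0.011775460045819202
```

View pics/w7.png

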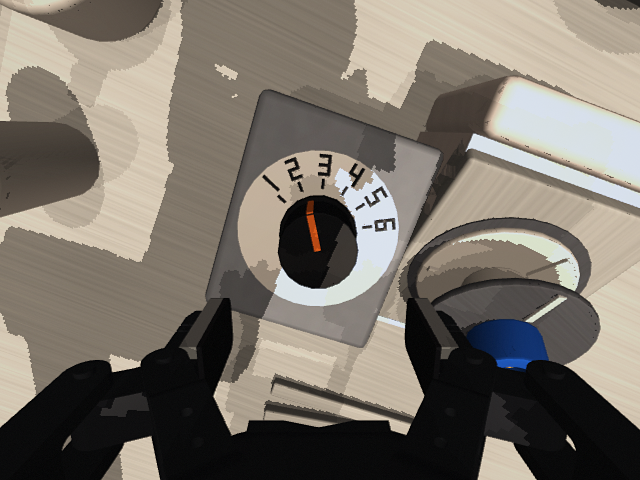

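The ticks for 1 to 6 are at (281,199), (300,187), (322,184), (345,191), (361,207) and (367,226), and the pointer lies between 2 and 3. I'll check the tick angles.

```bash
python3 -c "
from h import *
c=camera_params('wrist')
for q in [(281,199),(300,187),(322,184.5),(345,191),(361,207),(367,226)]:
    X=onz(c,q,.095)[:2]-[.5602,.2019]; print(np.arctan2(X[1],X[0]),np.hypot(*X))
print(.0985+1.125-.45*np.arange(6)); go([.5602,.2019,.113],down(.42))"
```

```text
1.2389620490628106 0.03491006305063331
0.788907598985615 0.03438145559954608
0.34578217779689413 0.0338635600750484
-0.13403877034398692 0.03452648860431744
-0.5938072228404261 0.03463658205524329
-1.0097500228771856 0.034365355620071515
[ 1.2235  0.7735  0.3235 -0.1265 -0.5765 -1.0265]
shift [ 0.0027 -0.0008  0.1964] turn [ 0.0003 -0.0005  0.    ] rows>= 1.963768701862176 0.011775460045819202
```

```bash
python3 -m handwheel '[[[0.0025,-0.0008,0.07],[0,0,0]],[[0.0025,-0.0008,0.14],[0,0,0]],[[0.0025,-0.0008,0.18],[0,0,0]],[[0.0025,-0.0008,0.196],[0,0,0]],[[0.0025,-0.0008,0.196],[0,0,0]],[[0.0025,-0.0008,0.196],[0,0,0]]]'
python3 -c "
from h import *
go([.5602,.2019,.113],down(.42)); print(observe()['ft_force'])"
python3 -m handwheel '[[[0,0,0],[0,0,0]],[[0,0,0],[0,0,0]],[[0,0,0],[0,0,0]],[[0,0,0],[0,0,0]],[[0,0,0],[0,0,0]],[[0,0,0],[0,0,0]],[[0,0,0],[0,0,0]]]' 0 70
```

```text
time_s: 18.35
position: [0.5609, 0.2023, 0.114]
tool_rot: [[0.913, 0.409, 0.003], [0.409, -0.913, -0.0], [0.003, 0.001, -1.0]]
ft_force: [0.5, -0.9, 0.3]
grip_width: 0.0684
gripper_force: 0.0
shift [-0.0017  0.0002  0.002 ] turn [ 0.0004 -0.0008  0.0003] rows>= 0.02590039225212281 0.0202256922168431
[ 0.4523 -0.9074  0.2549]
time_s: 19.05
position: [0.5609, 0.2023, 0.1143]
tool_rot: [[0.913, 0.409, 0.003], [0.409, -0.913, -0.0], [0.003, 0.002, -1.0]]
ft_force: [-2.0, -0.9, 6.2]
grip_width: 0.0456
gripper_force: 70.9
```

Gripped. I'll turn it 0.7455 rad, which is 0.237 of full scale, about tool z.

```bash
python3 -m handwheel '[[[0,0,0],[0,0,0.03]],[[0,0,0],[0,0,0.06]],[[0,0,0],[0,0,0.09]],[[0,0,0],[0,0,0.12]],[[0,0,0],[0,0,0.15]],[[0,0,0],[0,0,0.18]],[[0,0,0],[0,0,0.21]],[[0,0,0],[0,0,0.237]],[[0,0,0],[0,0,0.237]],[[0,0,0],[0,0,0.237]]]'
python3 -m handwheel '[[[0,0,0],[0,0,0]],[[0,0,0],[0,0,0]],[[0,0,0],[0,0,0]]]'
python3 chk.py w8
```

```text
time_s: 20.05
position: [0.5609, 0.2018, 0.1143]
tool_rot: [[0.948, -0.318, 0.003], [-0.318, -0.948, -0.001], [0.003, 0.0, -1.0]]
ft_force: [-1.3, -3.2, 6.3]
grip_width: 0.0456
gripper_force: 70.9
time_s: 20.35
position: [0.5609, 0.2018, 0.1143]
tool_rot: [[0.948, -0.318, 0.003], [-0.318, -0.948, -0.001], [0.003, 0.0, -1.0]]
ft_force: [-0.3, -3.0, 6.3]
grip_width: 0.0453
gripper_force: 70.9
  return _methods._mean(a, axis=axis, dtype=dtype,
  ret = ret.dtype.type(ret / rcount)
chk.py:7: RuntimeWarning: Mean of empty slice.
  X=L[m]; X=X[abs(X[:,2]-np.median(X[:,2]))<.003]; n=np.linalg.svd(X-X.mean(0),full_matrices=False)[2][2]; print("disc",len(X),X.mean(0),n)
  ret = um.true_divide(
Traceback (most recent call last):
  File "chk.py", line 7, in <module>
    X=L[m]; X=X[abs(X[:,2]-np.median(X[:,2]))<.003]; n=np.linalg.svd(X-X.mean(0),full_matrices=False)[2][2]; print("disc",len(X),X.mean(0),n)
                                                       ~~~~~~~~~~~~~~~~~~~~~~~~~~~~~~~~~~~~~~~~~~~~~~~~~^^^
IndexError: index 2 is out of bounds for axis 0 with size 0
```

```bash
python3 -m handwheel '[[[0,0,0],[0,0,0]],[[0,0,0],[0,0,0]],[[0,0,0],[0,0,0]],[[0,0,0],[0,0,0]]]' 0.8
python3 -m handwheel '[[[0,0,-0.05],[0,0,0]],[[0,0,-0.12],[0,0,0]],[[0,0,-0.2],[0,0,0]],[[0,0,-0.28],[0,0,0]],[[-0.05,0,-0.3],[0,0,0]],[[-0.12,0,-0.3],[0,0,0]],[[-0.16,0,-0.3],[0,0,0]],[[-0.16,0,-0.3],[0,0,0]],[[-0.16,0,-0.3],[0,0,0]]]'
python3 chk.py w9
```

```text
time_s: 20.8
position: [0.5603, 0.2024, 0.1127]
tool_rot: [[0.948, -0.318, 0.001], [-0.318, -0.948, -0.0], [0.001, 0.0, -1.0]]
ft_force: [0.1, -0.3, 0.2]
grip_width: 0.0682
gripper_force: 0.0
time_s: 21.7
position: [0.4847, 0.2278, 0.2628]
tool_rot: [[0.948, -0.318, 0.001], [-0.318, -0.948, -0.001], [0.001, 0.0, -1.0]]
ft_force: [-0.0, -0.7, -0.1]
grip_width: 0.0682
gripper_force: 0.0
disc 2861 [0.0008 0.0017 0.0752] [0.0064 0.0077 0.9999]
disc 7646 [0.0018 0.0124 0.0476] [ 0.0014 -0.001   1.    ]
sleeve 4205 [0.5605 0.2022 0.1389] ((560.400390625, 202.06700134277344), 24.287506103515625)
pointer yaw -0.13041343 0.57262325 0.20073327 228
[0.4851 0.2276 0.2625]
```

View pics/w9.png

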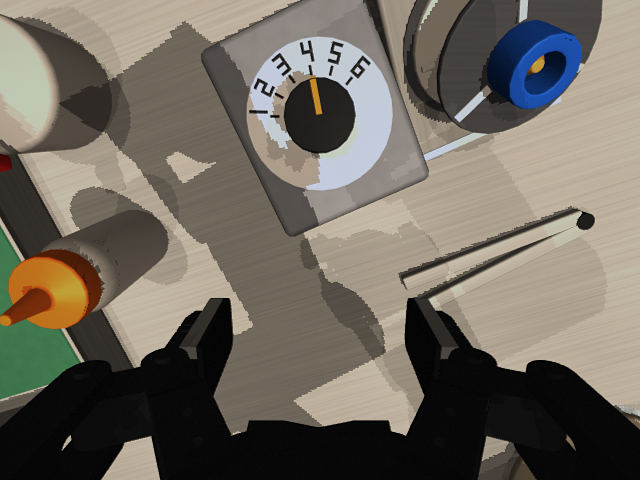

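The pointer at (315,90) lines up with the 4 tick at (311,70); it measures -0.130 rad against -0.1265. Both discs are seated and nothing has been tipped.

```bash
python3 -c "
from rig import *
print(close_job())"
```

```text
the job is handed in; nothing more can be done
None
```

The job is handed in at about 22 s: the ejector disc and the slicing disc on top of it both measured fully home on the spindle, the sleeve pointer is at 4 to within 0.004 rad, and I touched no bottle, jug or shaker.

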